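# Square up a stack of blanks in the jig

### The job

The three large plastic blanks stacked in the squaring jig lie staggered. Tap the stack from its two open sides against the jig's two rails until the blanks' edges are flush with one another and with both rails, keeping the blanks flat in their stack without lifting any of them out.

Things in the scene. Friction and masses are not known exactly. Their poses are not given: they have to be found in the camera images.
- jig: Squaring jig, fixed: plywood base 200 (x) by 230 (y) by 12 mm thick, two steel rails on it, 15 mm thick, tops 46 mm above the bench. Origin: centre of the base's underside; z up. Far rail along y, inner face at x = +85 mm in the jig's frame; left rail along x, inner face at y = +100 mm. The -x and -y sides are open, bare base to x = -100 and y = -115 mm. May be turned up to 20 degrees.
- home (a point): Point on the jig's base top face (12 mm above the bench), at x = +45, y = +45 mm in the jig's frame: the centre of a blank's outline when the blank lies against both rails. Its axes are the jig's.
- blank_low: The bottom one of three equal plain white plastic blanks, 80 (x) by 110 (y) by 10 mm thick, about 0.11 kg, lying loosely stacked on the jig's base, staggered, each some 15 to 45 mm short of both rails, its axes within 10 degrees of the jig's. Origin: centre of the underside (12 mm above the bench); z up. The whole stack slides on the base under a push of roughly 2 to 5 N, up to 8 N once blanks touch a rail.
- blank_mid: The middle one of three equal plain white plastic blanks, 80 (x) by 110 (y) by 10 mm thick, about 0.11 kg, lying loosely stacked on the jig's base, staggered, each some 15 to 45 mm short of both rails, its axes within 10 degrees of the jig's. Origin: centre of the underside (22 mm above the bench); z up. It slides freely on the one below.
- blank_top: The top one of three equal plain white plastic blanks, 80 (x) by 110 (y) by 10 mm thick, about 0.11 kg, lying loosely stacked on the jig's base, staggered, each some 15 to 45 mm short of both rails, its axes within 10 degrees of the jig's. Origin: centre of the underside (32 mm above the bench); z up. It slides freely on the one below.
There are look-alikes about, which are no part of the job. What is shaped like the blank_low but red is not meant. Leave any brown look-alike of the blank_mid alone.

How it is judged:
By the outcome, as a careful person would: the job done as asked, in the order asked, and still so for the second after the job is handed in, with the robot touching nothing.
It also fails if it takes over 56 s, if anything falls off the work surface, if the arm or the gripper's body presses on something with over 40 N, if the wrist force passes 120 N, or if a joint passes its speed limit or range.

### The arm

A 6-joint arm with a two-finger parallel gripper is mounted at the origin on the work surface. World frame = base frame: x ahead of the robot, y to its left, z up, the work surface at z = 0. Lengths are in m, angles in rad, forces in N, time in s.
With the tool pointing down it reaches from about 0.325 to 0.9 m from the base axis. Payload 3.5 kg.
Tool frame: the origin (TCP) lies at the very end of the fingers, on their centre line; the grasp point (between the pads) lies 19 mm behind it; z points along the fingers, y is the line along which they close (so a half turn about z gives the same grasp; the last joint's range is limited). The gripper opens to 85 mm and grips with 20 to 120 N. Pads are 22 mm wide; open, the fingers measure 114 mm over their backs; the gripper's body (76 mm by 85 mm) begins 54 mm behind the grasp point. The pads swing forward as they close: fully open they stand 13 mm farther back than shut.
Start: joints at [-1.236, 0.276, -0.026, 1.268, 0, 1.467], TCP at [0.265, -0.566, 0.231] pointing down, gripper open.
Joint ranges: [-3.12, 3.12], [-0.85, 1.88], [-1.08, 1.24], [-1.95, 2.15], [-1.57, 1.53], [-3.14, 3.14]. Speed limits (rad/s): [2.57, 2.57, 3.14, 3.14, 3.14, 3.14].

### API

Orientations are given as a rotation vector (axis times angle).
In Python, from cell import arm gives the robot as it stands.
- The arm moves only by the tool drive_tool, never from a script. Its argument "plan" is one flat list of numbers, 5 for each row, row after row: the shift along the world's x, y, z in mm, then the turn about the world's z in degrees, then the closure, from 0 (fully open) to 1 (shut). A call has 1 to 5 rows; each row shifts and turns the commanded pose from where the row before left it; what a row does not reach is not made up. A row lasts 1/12 s, in which the tool goes at most 41.7 mm and 7.16 degrees, less where a joint would pass 70% of its speed; a pose out of reach is approached as far as the arm can. A call with a gripper value outside its range is refused whole. The fingers move at their own pace and stop on an object; "squeeze" is the grip in N (left out, the last holds). Time passes only in rows, so rows that do not move let the fingers close. It gives the time, the measured TCP pose, the force, the opening and the grip force at its end, in the units of the state.
- arm.state(): the state, without advancing time (a new reading comes with each control period).
- arm.capture(name): name is "scene" or "top"; returns (picture, depth): 400x640x3 uint8, red, green, blue; 400x640 float32, m along the optical axis (not along the pixel's ray), 0 where there is no reading.
- arm.get_calibration(name): a dict with "intrinsics" (3x3 intrinsics, pixels), "rvec" (rotation vector, rad) and "tvec" (3), from world to camera coordinates, as OpenCV has them. Camera axes: x right, y down, z forward; pixel columns grow to the right and rows downward; lengths in m; the calibration is good to about 2 mm. A picture is of the moment at which its call begins. get_calibration takes no time and is no camera call.
- arm.job_done(): hands the job in; it is judged then, once.
The state is a dict: "t": time; "q": joint angles; "joint_vel": joint speeds; "joint_torque": joint torques, N m; "tool_pos": TCP position; "ee_rot": TCP orientation; "ft_force": force on the tool from outside, world axes, zero at the start; "moment": the same for the moment, N m; "gripper_width": opening from 0.0 (shut) to 1.0 (fully open); "finger_force": force on a finger pad.
Only numpy, scipy, OpenCV 4.12 (cv2) and the standard library are available. Lean on these libraries where they do the work, as an engineer would, in place of code of your own. Each camera call takes 0.05 s, during which the arm holds its last target. There are 200 camera calls.

## Working session

There is one attempt and no reset: what is moved stays moved. The work goes in short steps, Python scripts to look and compute and a tool call to move; the robot and the scene stay as the last step left them, time stands still between calls to the robot, and variables do not carry over. Pictures are saved under pics/ and viewed, at most 10 in all, crops included, and the job is handed in when it is done.

Besides the shell and the picture viewer there is one more tool, called after "Call:" as name(argument=value, ...) on one line, values as JSON. drive_tool: Moves the arm, as the interface text tells. Its arguments: {"type":"object","properties":{"plan":{"type":"array","items":{"type":"number"}},"squeeze":{"type":"number"}},"required":["plan"]}

```bash
mkdir -p pics; cat > h.py <<'E'
import numpy as np,cv2
from cell import arm
def cal(n):
    c=arm.get_calibration(n);K=np.array(c["intrinsics"],float);R=cv2.Rodrigues(np.array(c["rvec"],float))[0];t=np.array(c["tvec"],float).ravel();return K,R,t
def cast(n,px,z):
    K,R,t=cal(n);px=np.atleast_2d(np.array(px,float))
    d=np.c_[px,np.ones(len(px))]@np.linalg.inv(K).T@R;o=-R.T@t
    return o+d*((z-o[2])/d[:,2])[:,None]
def world(n,depth):
    K,R,t=cal(n);v,u=np.mgrid[:400,:640]
    p=np.stack([u,v,np.ones_like(u)],-1)@np.linalg.inv(K).T*depth[...,None]
    return (p-t)@R
def proj(n,P):
    K,R,t=cal(n);return cv2.projectPoints(np.atleast_2d(np.array(P,float)),cv2.Rodrigues(R)[0],t,K,None)[0][:,0]
E
python3 - <<'E'
from h import *
for n in("top","scene"):
    p,d=arm.capture(n);cv2.imwrite(f"pics/{n}0.png",p[...,::-1]);np.save(n+"0.npy",d);np.save(n+"p.npy",p)
    K,R,t=cal(n);print(n,K[0,0],-R.T@t,R.round(2).tolist())
print(arm.state())
E
```

```text
top 470.4077307847499 [0.33114119 0.03231782 1.22742953] [[-0.02, -1.0, 0.0], [-0.98, 0.02, -0.18], [0.18, -0.0, -0.98]]
scene 519.7708468078941 [ 0.9442839  -0.64813414  1.01274946] [[0.84, 0.54, 0.02], [0.42, -0.64, -0.64], [-0.33, 0.55, -0.77]]
{'t': 0.1, 'q': array([-1.23640073e+00,  2.77064607e-01, -2.77445419e-02,  1.26799495e+00,
       -3.04569138e-05,  1.46740478e+00]), 'joint_vel': array([-0.00024971, -0.00329083,  0.00459602, -0.000464  ,  0.00137976,
        0.00130953]), 'joint_torque': array([ 1.98543576e-04, -4.46706748e+01,  2.96128857e+01,  8.47709889e-03,
       -1.09546768e-04, -1.71796546e-05]), 'tool_pos': array([ 0.26471555, -0.56539451,  0.23026637]), 'ee_rot': array([-3.06468552e+00, -6.81763716e-01,  4.10724175e-04]), 'ft_force': array([ 0.48674824, -0.15856033, -0.28256752]), 'moment': array([ 0.03065521, -0.00784724,  0.00859648]), 'finger_force': 0.0, 'gripper_width': 0.9996550299263485}
```

View pics/top0.png

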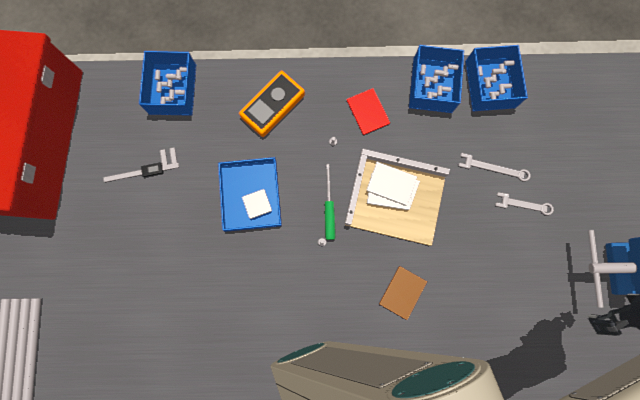

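View pics/scene0.png

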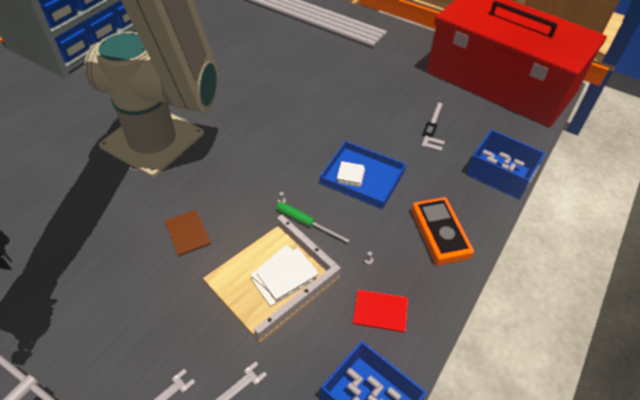

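Top view: the jig's corner is at about (362,152), with the far rail running to (448,170) and the left rail down to (350,225). The candidates are the white stack at (392,186), red blank (368,111), brown blank (403,292) and small white piece in the tray (257,204). The stack in the jig fits, being three large white blanks. I'll confirm it in an enlarged crop.

```bash
python3 - <<'E'
from h import *
a=np.load("topp.npy")[140:255,335:460];b=np.load("scenep.npy")[210:345,195:350]
f=lambda x:cv2.resize(x,(400,int(400*x.shape[0]/x.shape[1])),interpolation=cv2.INTER_CUBIC)
a,b=f(a),f(b);h=max(len(a),len(b));c=np.zeros((h,800,3),np.uint8);c[:len(a),:400]=a;c[:len(b),400:]=b
cv2.imwrite("pics/crop0.png",c[...,::-1])
# jig: footprint from depth
P=world("top",np.load("top0.npy"));z=P[...,2];
sub=np.zeros(z.shape,bool);sub[140:255,335:460]=1
print(np.histogram(z[sub]*1000,bins=range(-6,66,4)))
p=np.load("topp.npy").astype(int);hsv=cv2.cvtColor(p.astype(np.uint8),cv2.COLOR_RGB2HSV)
ply=sub&(hsv[...,1]>60)&(hsv[...,0]<35)&(hsv[...,2]>120)
def rect(m,zz):
    w=cast("top",np.argwhere(m)[:,::-1],zz)[:,:2].astype(np.float32);return cv2.minAreaRect(w),w
print("ply",rect(ply,.012)[0])
# rails from height
rail=sub&(z>.042)&(z<.055);rail=cv2.morphologyEx(rail.astype(np.uint8),cv2.MORPH_OPEN,np.ones((2,2)))>0
print("rail",rail.sum(),rect(rail,.046)[0], P[rail][:,2].mean())
wh=sub&(hsv[...,1]<40)&(hsv[...,2]>200);n,l,s,c=cv2.connectedComponentsWithStats(wh.astype(np.uint8));print(s,c)
st=l==1+np.argmax(s[1:,4]);print("stack",rect(st,.037)[0], np.percentile(z[st],[5,50,95]))
E
```

```text
(array([1535, 4370, 1408,  869, 2349,  762,   97,   76,  138,  252,  171,
        741, 1020,  436,   28,    0,    0]), array([-6, -2,  2,  6, 10, 14, 18, 22, 26, 30, 34, 38, 42, 46, 50, 54, 58,
       62]))
ply ((0.5331109762191772, -0.18152570724487305), (0.22914201021194458, 0.18698373436927795), 75.43397521972656)
rail 1037 ((0.5385825634002686, -0.1850990504026413), (0.22992447018623352, 0.19964414834976196), 75.4156494140625) 0.04412846080509516
[[     0      0    640    400 253519]
 [   335    140      2      4      6]
 [   358    149     41     26    283]
 [   398    158     52     16    248]
 [   367    162     53     47   1689]
 [   346    174     16     50    255]] [[318.82387908 199.66817872]
 [335.5        141.5       ]
 [373.09540636 158.14134276]
 [423.08870968 165.31854839]
 [391.553582   186.56483126]
 [353.84313725 198.48235294]]
stack ((0.5604380965232849, -0.16777673363685608), (0.12315621227025986, 0.10970964282751083), 68.32453155517578) [0.02584249 0.04094507 0.04565228]
```

View pics/crop0.png

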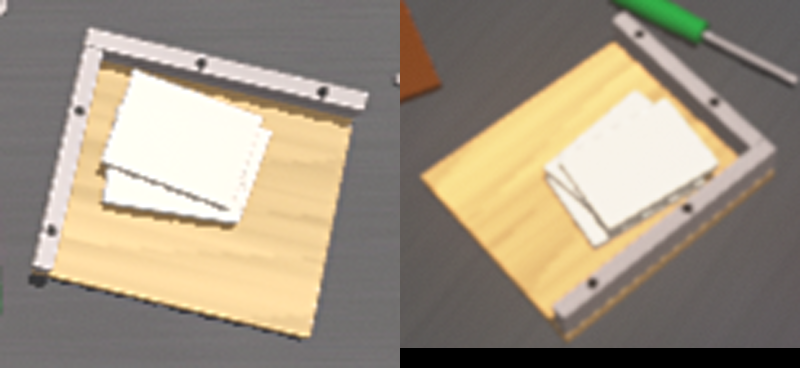

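```bash
cat >> h.py <<'E'
C=np.array([.5386,-.1851]);A=np.deg2rad(-14.6);JX=np.array([np.cos(A),np.sin(A)]);JY=np.array([-JX[1],JX[0]])
def j(w): w=np.atleast_2d(w)[:,:2]-C;return np.c_[w@JX,w@JY]*1000
def w(x,y): return (C+(x*JX+y*JY)/1000)*1000
E
python3 - <<'E'
from h import *
def c(l,z): l=np.array(l,float);return j(cast("top",np.c_[335+l[:,0]*.3125,140+l[:,1]*.3125],z)).round().tolist()
print("top",c([(133,70),(262,118),(230,210),(103,163)],.042))
print("mid",c([(270,130)],.032)); print("low",c([(105,205),(235,225)],.022))
print("rails outer",c([(88,29),(367,95),(36,268)],.046))
print("ypush start",w(15,-88),"xpush start",w(-75,45), "end y",w(42,-21),"end x",w(-6,45))
E
```

```text
top [[76.0, 74.0], [62.0, -35.0], [-18.0, -25.0], [-5.0, 81.0]]
mid [[56.0, -45.0]]
low [[-34.0, 71.0], [-25.0, -35.0]]
rails outer [[100.0, 117.0], [99.0, -113.0], [-100.0, 115.0]]
ypush start [ 530.93353403 -274.03944738] xpush start [ 477.36493333 -122.64788546] end y [ 573.95032864 -216.00880563] end x [ 544.1368661  -140.04067118]
```

Call:
drive_tool(plan=[27, 29, -9, 7, 0.5, 27, 29, -9, 7, 0.5, 27, 29, -9, 7, 0.5, 27, 29, -9, 7, 0.5, 27, 29, -9, 7, 0.5], squeeze=60)

```text
t: 0.52
tool_pos: [0.4005, -0.4193, 0.1854]
ee_rot: [-2.715, -1.58, 0.0]
ft_force: [-0.1, -1.1, -0.7]
gripper_width: 0.5
finger_force: 0.0
```

Call:
drive_tool(plan=[27, 29, -9, 7, 0.5, 27, 29, -9, 7, 0.5, 27, 29, -9, 1.3, 0.5, 27, 29, -9, 0, 0.5, 27, 29, -9, 0, 0.5])

```text
t: 0.93
tool_pos: [0.5356, -0.2742, 0.1405]
ee_rot: [-2.485, -1.92, 0.0]
ft_force: [-0.1, -0.6, 0.5]
gripper_width: 0.504
finger_force: 0.0
```

Call:
drive_tool(plan=[0, 0, -30, 0, 0.5, 0, 0, -20, 0, 0.5, 0, 0, 0, 0, 0.5])

```text
t: 1.18
tool_pos: [0.5318, -0.2726, 0.0861]
ee_rot: [-2.477, -1.917, 0.005]
ft_force: [-1.2, 0.8, -0.8]
gripper_width: 0.5
finger_force: 0.0
```

Call:
drive_tool(plan=[4, 0, -30, 0, 0.5, 0, 0, -25, 0, 0.5, 0, 0, -10, 0, 0.5, 0, 0, -3, 0, 0.5, 0, 0, 0, 0, 0.5])

```text
t: 1.6
tool_pos: [0.5384, -0.2762, 0.0232]
ee_rot: [-2.486, -1.919, 0.001]
ft_force: [-0.6, 0.3, 0.4]
gripper_width: 0.5
finger_force: 0.0
```

```bash
python3 - <<'E'
from h import *
p,d=arm.capture("scene");s=arm.state();print(s["tool_pos"],s["ft_force"])
a=cv2.resize(p[180:360,170:410],(800,600),interpolation=cv2.INTER_CUBIC);cv2.imwrite("pics/s1.png",a[...,::-1])
E
```

```text
[ 0.53926564 -0.27671486  0.024278  ] [ 1.05660485 -0.0800016   0.64699311]
```

View pics/s1.png

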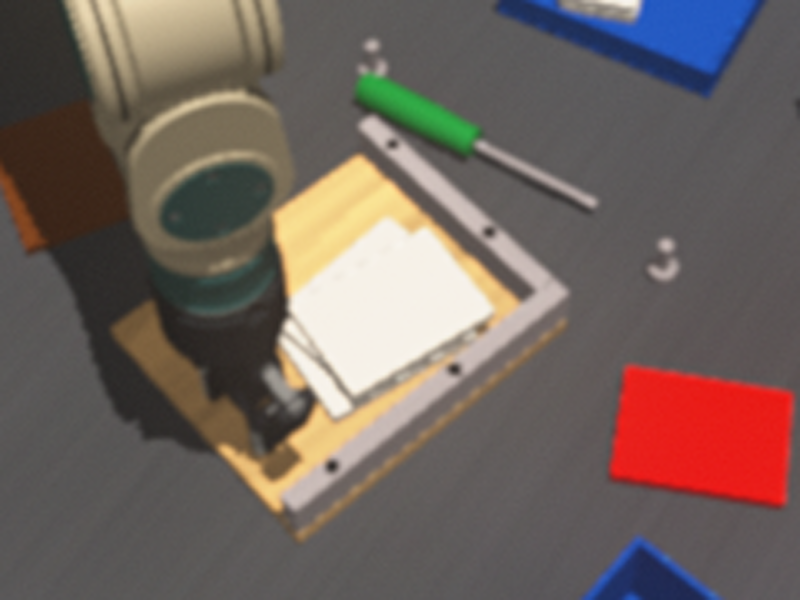

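The fingers stand on the -y side of the stack, near (275,430) in the crop and just above the base. The three staggered blanks are at about (390,320), clear of the fingers. Next I'll feel for the base.

Call:
drive_tool(plan=[0, 0, -6, 0, 0.5, 0, 0, -3, 0, 0.5, 0, 0, 0, 0, 0.5])

```text
t: 1.9
tool_pos: [0.5391, -0.2763, 0.0147]
ee_rot: [2.486, 1.92, 0.0]
ft_force: [-0.6, 0.7, -0.1]
gripper_width: 0.5
finger_force: 0.0
```

Call:
drive_tool(plan=[0, 0, -3, 0, 0.5, 0, 0, 0, 0, 0.5, 0, 0, 0, 0, 0.5])

```text
t: 2.15
tool_pos: [0.5389, -0.276, 0.0113]
ee_rot: [-2.486, -1.921, 0.0]
ft_force: [-0.1, -1.2, -0.6]
gripper_width: 0.501
finger_force: 0.0
```

Call:
drive_tool(plan=[0, 0, -2, 0, 0.5, 0, 0, 0, 0, 0.5, 0, 0, 0, 0, 0.5])

```text
t: 2.4
tool_pos: [0.5394, -0.2763, 0.0102]
ee_rot: [2.485, 1.92, 0.0]
ft_force: [-1.4, 0.7, 4.8]
gripper_width: 0.497
finger_force: 2.6
```

Call:
drive_tool(plan=[0, 0, 3, 0, 0.5, 2, 7.7, 0, 0, 0.5, 2, 7.7, 0, 0, 0.5, 2, 7.7, 0, 0, 0.5, 1, 3.9, 0, 0, 0.5])

```text
t: 2.82
tool_pos: [0.5458, -0.2473, 0.0119]
ee_rot: [-2.484, -1.921, -0.0]
ft_force: [-1.0, 0.4, 0.1]
gripper_width: 0.502
finger_force: 0.0
```

Call:
drive_tool(plan=[1, 3.9, 0, 0, 0.5, 1, 3.9, 0, 0, 0.5, 1, 3.9, 0, 0, 0.5, 1, 3.9, 0, 0, 0.5, 1, 3.9, 0, 0, 0.5])

```text
t: 3.23
tool_pos: [0.5511, -0.2295, 0.0123]
ee_rot: [2.486, 1.92, -0.0]
ft_force: [0.3, -1.9, -1.5]
gripper_width: 0.501
finger_force: 0.8
```

Call:
drive_tool(plan=[0.8, 2.9, 0, 0, 0.5, 0.8, 2.9, 0, 0, 0.5, 0.8, 2.9, 0, 0, 0.5, 0.8, 2.9, 0, 0, 0.5, 0.5, 1.9, 0, 0, 0.5])

```text
t: 3.65
tool_pos: [0.5548, -0.2161, 0.0123]
ee_rot: [2.486, 1.92, -0.001]
ft_force: [0.5, -2.2, -1.9]
gripper_width: 0.499
finger_force: 1.3
```

Call:
drive_tool(plan=[0.3, 1, 0, 0, 0.5, 0.3, 1, 0, 0, 0.5, 0.3, 1, 0, 0, 0.5, 0, 0, 0, 0, 0.5])

```text
t: 3.98
tool_pos: [0.5554, -0.2132, 0.0123]
ee_rot: [2.486, 1.921, -0.001]
ft_force: [-0.3, -3.5, -0.2]
gripper_width: 0.499
finger_force: 1.6
```

Call:
drive_tool(plan=[0.3, 1, 0, 0, 0.5, 0.3, 1, 0, 0, 0.5, 0, 0, 0, 0, 0.5])

```text
t: 4.23
tool_pos: [0.5553, -0.2126, 0.0124]
ee_rot: [2.485, 1.919, -0.006]
ft_force: [-2.5, -7.5, -0.8]
gripper_width: 0.502
finger_force: 3.6
```

Call:
drive_tool(plan=[0.3, 1, 0, 0, 0.5, 0.3, 1, 0, 0, 0.5, 0, 0, 0, 0, 0.5])

```text
t: 4.48
tool_pos: [0.5551, -0.2123, 0.0124]
ee_rot: [2.484, 1.917, -0.012]
ft_force: [-5.5, -10.9, -0.3]
gripper_width: 0.498
finger_force: 5.7
```

Call:
drive_tool(plan=[-3, -10, 0, 0, 0.5, -5, -19, 0, 0, 0.5, 0, 0, 35, 7, 0.5, 0, 0, 35, 7, 0.5, -8, 12, 0, 7, 0.5])

```text
t: 4.9
tool_pos: [0.5474, -0.23, 0.0896]
ee_rot: [2.08, 2.336, 0.009]
ft_force: [2.0, -0.9, 0.4]
gripper_width: 0.5
finger_force: 0.0
```

Call:
drive_tool(plan=[-10, 20, 0, 7, 0.5, -15, 25, 0, 7, 0.5, -15, 25, 0, 7, 0.5, -15, 25, 0, 7, 0.5, -7, 12, 0, 7, 0.5])

```text
t: 5.32
tool_pos: [0.4757, -0.1152, 0.0817]
ee_rot: [-1.28, -2.864, -0.006]
ft_force: [0.1, -0.3, -0.2]
gripper_width: 0.499
finger_force: 0.0
```

Call:
drive_tool(plan=[0, 0, 0, 7, 0.5, 0, 0, 0, 7, 0.5, 0, 0, 0, 7, 0.5, 0, 0, 0, 7, 0.5, 0, 0, 0, 6, 0.5])

```text
t: 5.73
tool_pos: [0.4787, -0.1179, 0.0824]
ee_rot: [0.39, 3.117, 0.005]
ft_force: [-0.6, -0.5, -0.2]
gripper_width: 0.505
finger_force: 0.0
```

```bash
python3 - <<'E'
from h import *
p,d=arm.capture("scene");s=arm.state();print(s["tool_pos"],j(s["tool_pos"]),s["ee_rot"],s["q"])
a=cv2.resize(p[180:360,170:410],(800,600),interpolation=cv2.INTER_CUBIC);cv2.imwrite("pics/s2.png",a[...,::-1])
E
```

```text
[ 0.47872635 -0.1179771   0.08239266] [[-74.85990678  49.86312831]] [0.38555164 3.11763106 0.00476618] [-0.37460137  0.1763884  -0.49504549  0.89991609  0.00299076 -0.12851537]
```

View pics/s2.png

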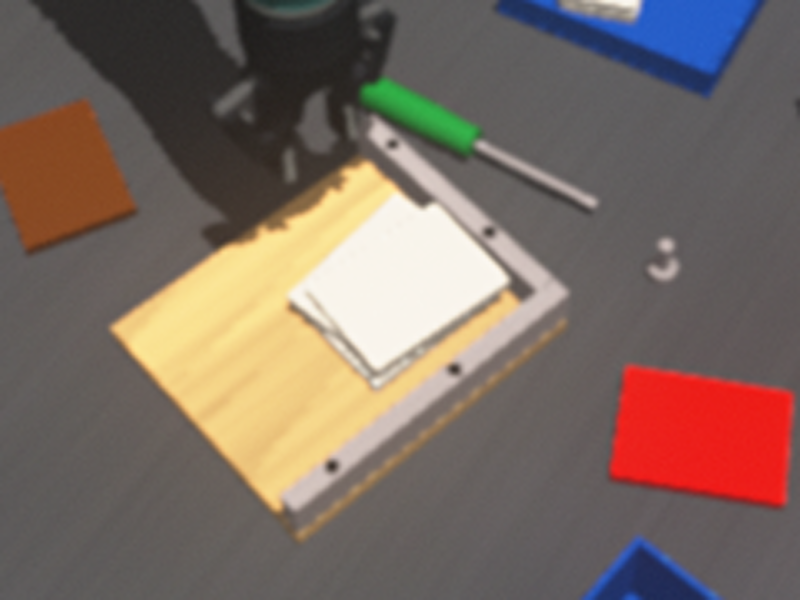

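The stack is closer to the left rail (right edge of the stack at about (430,205)-(510,285)). Blanks are still staggered in x, so I'll push them from the -x side now.

Call:
drive_tool(plan=[-2, -7, -30, 0, 0.5, 0, 0, -30, 0, 0.5, 0, 0, -8, 0, 0.5, 0, 0, -2, 0, 0.5, 0, 0, 0, 0, 0.5])

```text
t: 6.2
tool_pos: [0.4764, -0.1255, 0.0122]
ee_rot: [-0.4, -3.115, -0.002]
ft_force: [-0.2, -1.9, 0.3]
gripper_width: 0.498
finger_force: 0.0
```

Call:
drive_tool(plan=[7.7, -2, 0, 0, 0.5, 7.7, -2, 0, 0, 0.5, 7.7, -2, 0, 0, 0.5, 3.9, -1, 0, 0, 0.5, 3.9, -1, 0, 0, 0.5])

```text
t: 6.62
tool_pos: [0.5082, -0.1339, 0.0128]
ee_rot: [-0.399, -3.116, -0.001]
ft_force: [-2.7, 1.5, 2.3]
gripper_width: 0.502
finger_force: 1.5
```

Call:
drive_tool(plan=[3.9, -1, 0, 0, 0.5, 3.9, -1, 0, 0, 0.5, 3.9, -1, 0, 0, 0.5, 3.9, -1, 0, 0, 0.5, 3.9, -1, 0, 0, 0.5])

```text
t: 7.03
tool_pos: [0.5248, -0.1386, 0.0119]
ee_rot: [-0.399, -3.111, 0.0]
ft_force: [-8.0, 1.9, 6.8]
gripper_width: 0.499
finger_force: 4.1
```

```bash
python3 - <<'E'
from h import *
s=arm.state();print(s["tool_pos"],j(s["tool_pos"]),s["ft_force"])
E
```

```text
[ 0.52476449 -0.13856654  0.01187594] [[-25.11841289  41.54334955]] [-8.04323338  1.92809325  6.83905854]
```

Call:
drive_tool(plan=[1, -0.3, 1, 0, 0.5, 2.9, -0.8, 0, 0, 0.5, 2.9, -0.8, 0, 0, 0.5, 2.9, -0.8, 0, 0, 0.5])

```text
t: 7.37
tool_pos: [0.5368, -0.1419, 0.0129]
ee_rot: [-0.4, -3.115, 0.0]
ft_force: [-2.1, 0.2, -1.7]
gripper_width: 0.504
finger_force: 1.1
```

Call:
drive_tool(plan=[2.9, -0.8, 0, 0, 0.5, 2, -0.5, 0, 0, 0.5, 1, -0.3, 0, 0, 0.5, 0, 0, 0, 0, 0.5])

```text
t: 7.7
tool_pos: [0.5426, -0.1433, 0.013]
ee_rot: [-0.4, -3.115, -0.0]
ft_force: [-1.2, -0.3, -1.2]
gripper_width: 0.499
finger_force: 0.9
```

```bash
python3 - <<'E'
from h import *
s=arm.state();print(s["tool_pos"],j(s["tool_pos"]),s["ft_force"])
E
```

```text
[ 0.54259378 -0.1432568   0.01304688] [[-6.68257584 41.49876115]] [-1.23119279 -0.25095122 -1.2342505 ]
```

Call:
drive_tool(plan=[1, -0.3, 0, 0, 0.5, 1, -0.3, 0, 0, 0.5, 0, 0, 0, 0, 0.5])

```text
t: 7.95
tool_pos: [0.545, -0.1438, 0.0133]
ee_rot: [0.399, 3.116, 0.001]
ft_force: [-1.5, 2.2, -2.5]
gripper_width: 0.5
finger_force: 1.1
```

Call:
drive_tool(plan=[1, -0.3, 0, 0, 0.5, 1, -0.3, 0, 0, 0.5, 0, 0, 0, 0, 0.5])

```text
t: 8.2
tool_pos: [0.5451, -0.1438, 0.0133]
ee_rot: [-0.399, -3.113, -0.001]
ft_force: [-6.6, 2.8, 2.8]
gripper_width: 0.502
finger_force: 3.3
```

Call:
drive_tool(plan=[1, -0.3, 0, 0, 0.5, 1, -0.3, 0, 0, 0.5, 1, -0.3, 0, 0, 0.5, 0, 0, 0, 0, 0.5])

```text
t: 8.53
tool_pos: [0.5451, -0.1438, 0.0133]
ee_rot: [-0.398, -3.107, -0.002]
ft_force: [-13.1, 3.1, 9.7]
gripper_width: 0.499
finger_force: 6.6
```

Call:
drive_tool(plan=[-7, 2, 0, 0, 0.5, -20, 5, 0, 0, 0.5, -20, 5, 20, 0, 0.5, -20, 5, 35, 0, 0.5, -10, 2, 35, 0, 0.5])

```text
t: 8.95
tool_pos: [0.4705, -0.1256, 0.1035]
ee_rot: [-0.399, -3.114, -0.001]
ft_force: [0.2, -0.1, -0.2]
gripper_width: 0.502
finger_force: 0.0
```

```bash
python3 - <<'E'
from h import *
p,d=arm.capture("scene");q,_=arm.capture("top");s=arm.state();print(s["tool_pos"],j(s["tool_pos"]),s["ft_force"],s["q"])
a=cv2.resize(p[210:345,195:350],(400,348),interpolation=cv2.INTER_CUBIC);b=cv2.resize(q[140:255,335:460],(400,348),interpolation=cv2.INTER_CUBIC)
cv2.imwrite("pics/s3.png",np.hstack([b,a])[...,::-1])
E
```

```text
[ 0.47731343 -0.12843264  0.10979957] [[-73.59167912  39.3890553 ]] [ 2.14536987 -0.43769062 -0.28350982] [-3.93765407e-01  1.37022665e-01 -4.74598249e-01  9.44878078e-01
  9.01536588e-05 -1.38540184e-01]
```

View pics/s3.png

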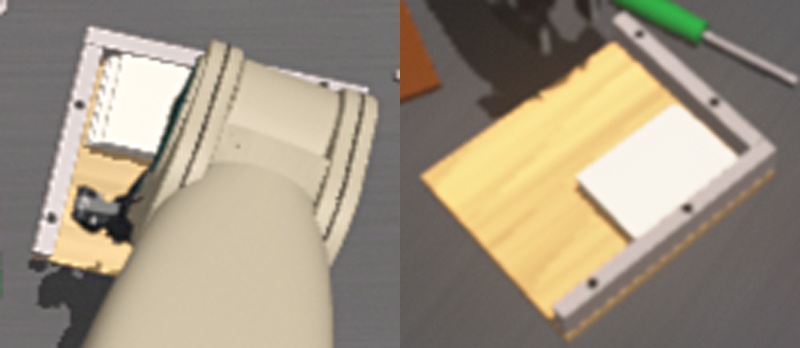

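The x edges are now flush at the far rail. In the top view (left) a gap to the left rail remains, near crop (100,100). I'll tap from the -y side again, centred on x = 42.

Call:
drive_tool(plan=[7, -9, 0, -7, 0.5, 7, -9, 0, -7, 0.5, 7, -9, 0, -7, 0.5, 7, -9, 0, -7, 0.5, 7, -9, 0, -7, 0.5])

```text
t: 9.47
tool_pos: [0.5101, -0.1728, 0.104]
ee_rot: [1.325, 2.844, 0.0]
ft_force: [-0.1, 0.9, 0.4]
gripper_width: 0.5
finger_force: 0.0
```

Call:
drive_tool(plan=[7, -9, 0, -7, 0.5, 7, -9, 0, -7, 0.5, 7, -9, 0, -7, 0.5, 7, -9, 0, -7, 0.5, 7, -9, 0, -7, 0.5])

```text
t: 9.88
tool_pos: [0.545, -0.2179, 0.1039]
ee_rot: [2.119, 2.314, 0.002]
ft_force: [0.1, 0.5, -0.4]
gripper_width: 0.5
finger_force: 0.0
```

Call:
drive_tool(plan=[7, -9, -10, -7, 0.5, 7, -9, -10, -7, 0.5, 6, -8, -10, -6, 0.5, 0, 0, 0, 0, 0.5])

```text
t: 10.22
tool_pos: [0.5645, -0.2443, 0.072]
ee_rot: [2.487, 1.916, 0.001]
ft_force: [-0.0, 0.6, 0.6]
gripper_width: 0.502
finger_force: 0.0
```

```bash
python3 - <<'E'
from h import *
s=arm.state();print(s["tool_pos"],j(s["tool_pos"]),s["ee_rot"])
E
```

```text
[ 0.56449457 -0.24430676  0.07197314] [[ 39.98262716 -50.76769584]] [2.48687361e+00 1.91603251e+00 1.07729883e-03]
```

Call:
drive_tool(plan=[0, 0, -30, 0, 0.5, 0, 0, -25, 0, 0.5, 0, 0, -4, 0, 0.5, 1, 3.9, 0, 0, 0.5, 1, 3.9, 0, 0, 0.5])

```text
t: 10.63
tool_pos: [0.5655, -0.2346, 0.0152]
ee_rot: [2.484, 1.921, 0.001]
ft_force: [0.8, 0.0, 0.4]
gripper_width: 0.502
finger_force: 0.0
```

Call:
drive_tool(plan=[1, 3.9, 0, 0, 0.5, 0.8, 2.9, 0, 0, 0.5, 0.8, 2.9, 0, 0, 0.5, 0.8, 2.9, 0, 0, 0.5, 0.5, 1.9, 0, 0, 0.5])

```text
t: 11.05
tool_pos: [0.5697, -0.2206, 0.0155]
ee_rot: [2.484, 1.919, 0.001]
ft_force: [0.2, -2.7, 2.1]
gripper_width: 0.502
finger_force: 1.0
```

Call:
drive_tool(plan=[0.5, 1.9, 0, 0, 0.5, 0.5, 1.9, 0, 0, 0.5, 0.3, 1, 0, 0, 0.5, 0.3, 1, 0, 0, 0.5, 0, 0, 0, 0, 0.5])

```text
t: 11.47
tool_pos: [0.5706, -0.2153, 0.0148]
ee_rot: [2.485, 1.919, -0.002]
ft_force: [-1.5, -4.7, 3.6]
gripper_width: 0.5
finger_force: 2.6
```

```bash
python3 - <<'E'
from h import *
s=arm.state();print(s["tool_pos"],j(s["tool_pos"]),s["ft_force"])
E
```

```text
[ 0.57056572 -0.21534672  0.01481254] [[ 38.55779342 -21.21245037]] [-1.45743417 -4.71006896  3.62626766]
```

Call:
drive_tool(plan=[0.5, 1, 0, 0, 0.5, 0.5, 1, 0, 0, 0.5, 0.5, 1, 0, 0, 0.5, 0, 0, 0, 0, 0.5])

```text
t: 11.8
tool_pos: [0.5716, -0.2126, 0.0148]
ee_rot: [2.485, 1.919, -0.003]
ft_force: [-2.1, -6.0, 5.1]
gripper_width: 0.501
finger_force: 3.0
```

Call:
drive_tool(plan=[0.5, 1, 0, 0, 0.5, 0.5, 1, 0, 0, 0.5, 0.5, 1, 0, 0, 0.5, 0, 0, 0, 0, 0.5])

```text
t: 12.13
tool_pos: [0.5721, -0.2108, 0.0148]
ee_rot: [2.485, 1.918, -0.009]
ft_force: [-4.3, -7.8, 5.5]
gripper_width: 0.496
finger_force: 4.8
```

```bash
python3 - <<'E'
from h import *
s=arm.state();print(s["tool_pos"],j(s["tool_pos"]),s["ft_force"])
E
```

```text
[ 0.57214679 -0.21078402  0.01475354] [[ 38.93769018 -16.39854855]] [-4.30747375 -7.83211585  5.45011048]
```

Call:
drive_tool(plan=[0.4, 1, 0, 0, 0.5, 0.4, 1, 0, 0, 0.5, 0.4, 1, 0, 0, 0.5, 0, 0, 0, 0, 0.5])

```text
t: 12.47
tool_pos: [0.5722, -0.2108, 0.0148]
ee_rot: [2.483, 1.914, -0.019]
ft_force: [-7.9, -16.1, 6.5]
gripper_width: 0.498
finger_force: 8.7
```

Call:
drive_tool(plan=[0.3, 1, 0, 0, 0.5, 0.3, 1, 0, 0, 0.5, 0, 0, 0, 0, 0.5])

```text
t: 12.72
tool_pos: [0.5722, -0.2108, 0.0149]
ee_rot: [2.482, 1.911, -0.025]
ft_force: [-9.4, -20.8, 5.2]
gripper_width: 0.5
finger_force: 11.3
```

Call:
drive_tool(plan=[-4, -15, 0, 0, 0.5, -8, -30, 0, 0, 0.5, -8, -30, 20, 0, 0.5, -8, -30, 20, 0, 0.5, -8, -30, 20, 0, 0.5])

```text
t: 13.13
tool_pos: [0.5378, -0.3373, 0.0734]
ee_rot: [-2.481, -1.919, -0.003]
ft_force: [-0.3, 0.5, 0.1]
gripper_width: 0.5
finger_force: 0.0
```

```bash
python3 - <<'E'
from h import *
p,d=arm.capture("scene");q,D=arm.capture("top");s=arm.state();print(s["tool_pos"],j(s["tool_pos"]),s["ft_force"],s["q"])
a=cv2.resize(p[210:345,195:350],(400,348),interpolation=cv2.INTER_CUBIC);b=cv2.resize(q[140:255,335:460],(400,348),interpolation=cv2.INTER_CUBIC)
cv2.imwrite("pics/s4.png",np.hstack([b,a])[...,::-1])
E
```

```text
[ 0.5408696  -0.34337685  0.07772574] [[  42.09305653 -152.59385953]] [ 1.07416446 -0.1177828   0.23395855] [-0.66705209  0.41160924 -0.17914647  0.97252096  0.00119368  1.16313936]
```

View pics/s4.png

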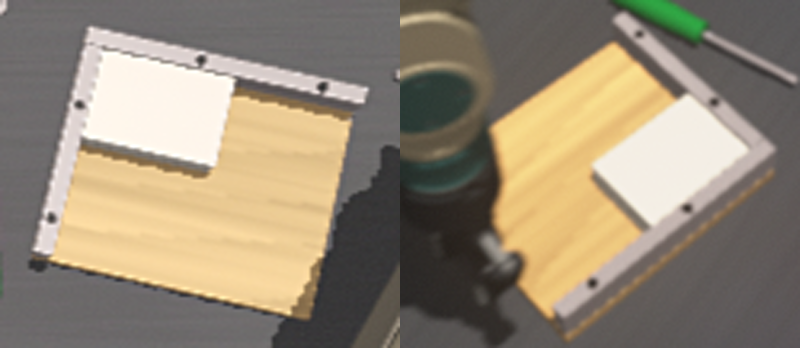

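Both rails look flush. I'll check the edges numerically.

```bash
python3 - <<'E'
from h import *
from scipy.spatial.transform import Rotation
for n,(r0,r1,c0,c1) in (("top",(140,255,335,440)),("scene",(225,330,260,350))):
    p,d=arm.capture(n);h=cv2.cvtColor(p,cv2.COLOR_RGB2HSV);m=np.zeros(p.shape[:2],np.uint8)
    m[r0:r1,c0:c1]=(p[r0:r1,c0:c1].min(-1)>225);m=cv2.morphologyEx(m,cv2.MORPH_OPEN,np.ones((3,3)))
    k,l,s,c=cv2.connectedComponentsWithStats(m);i=1+np.argmax(s[1:,4])
    q=j(cast(n,np.argwhere(l==i)[:,::-1],.042));r=cv2.minAreaRect(q.astype(np.float32));print(n,s[i],r,np.percentile(q,[.5,99.5],axis=0).round(1).tolist())
# side faces in scene / top: gray values on lines across open edges
    K=proj(n,[[*(w(x,y)/1000),.042] for x,y in((5,-10),(85,-10),(85,100),(5,100))]);print(K.round(1).tolist())
    a=cv2.resize(p[r0:r1,c0:c1],(400,400),interpolation=cv2.INTER_CUBIC)
    globals()[n]=a
cv2.imwrite("pics/s5.png",np.hstack([top,scene])[...,::-1])
E
```

```text
top [ 362  157   46   37 1225] ((46.77302932739258, 47.67200469970703), (107.72616577148438, 77.73245239257812), 89.90916442871094) [[8.3, -5.6], [85.2, 101.0]]
[[402.9, 195.6], [409.1, 166.1], [367.7, 156.4], [360.9, 185.7]]
scene [ 272  249   55   46 1355] ((47.50604248046875, 47.77483367919922), (73.66854858398438, 103.26188659667969), 0.05178428813815117) [[11.5, -3.9], [83.0, 98.9]]
[[266.7, 273.5], [290.8, 297.8], [328.9, 267.8], [304.5, 245.5]]
```

View pics/s5.png

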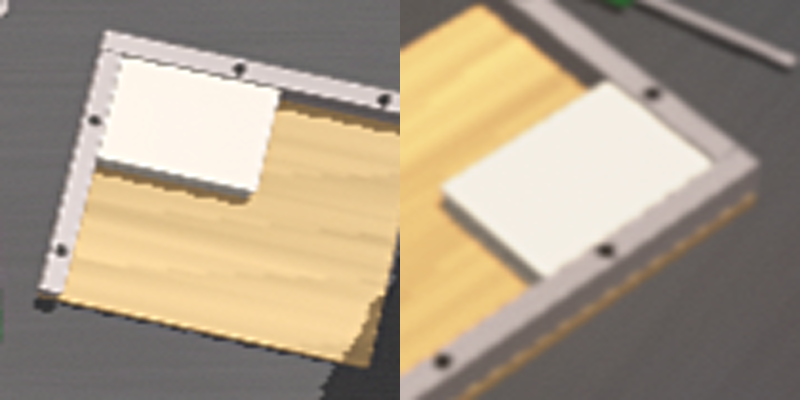

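The picture shows one even stack: both open sides are straight, with no steps, and it sits tight in the corner at (105,60) left and (710,165) right. One last gentle x tap will confirm the far rail.

Call:
drive_tool(plan=[-5, 17, 10, 7, 0.5, -5, 17, 10, 7, 0.5, -5, 17, 10, 7, 0.5, -5, 17, 0, 7, 0.5, -5, 17, 0, 7, 0.5])

```text
t: 13.75
tool_pos: [0.5132, -0.2499, 0.1031]
ee_rot: [-1.781, -2.584, -0.003]
ft_force: [-0.0, 0.6, -0.6]
gripper_width: 0.504
finger_force: 0.0
```

Call:
drive_tool(plan=[-5, 17, 0, 7, 0.5, -5, 17, 0, 7, 0.5, -5, 17, 0, 7, 0.5, -5, 17, 0, 7, 0.5, -5, 17, 0, 7, 0.5])

```text
t: 14.17
tool_pos: [0.487, -0.1646, 0.1023]
ee_rot: [-0.921, -2.999, -0.004]
ft_force: [-0.0, -0.0, -0.4]
gripper_width: 0.499
finger_force: 0.0
```

Call:
drive_tool(plan=[-5, 17, 0, 7, 0.5, -5, 17, 0, 7, 0.5, -4, 16, 0, 6, 0.5, 0, 0, 0, 0, 0.5, 0, 0, 0, 0, 0.5])

```text
t: 14.58
tool_pos: [0.4734, -0.1159, 0.1028]
ee_rot: [-0.397, -3.113, -0.003]
ft_force: [-0.3, -0.3, -0.5]
gripper_width: 0.497
finger_force: 0.0
```

```bash
python3 - <<'E'
from h import *
s=arm.state();print(s["tool_pos"],j(s["tool_pos"]),s["ee_rot"])
E
```

```text
[ 0.47337938 -0.11590909  0.10279163] [[-80.55550348  50.51655356]] [-3.97275811e-01 -3.11301966e+00 -2.69872556e-03]
```

Call:
drive_tool(plan=[-1, -5, -35, 0, 0.5, 0, 0, -35, 0, 0.5, 0, 0, -17, 0, 0.5, 0, 0, -2, 0, 0.5, 0, 0, 0, 0, 0.5])

```text
t: 15.0
tool_pos: [0.4727, -0.1229, 0.0138]
ee_rot: [-0.401, -3.112, -0.002]
ft_force: [-0.2, -0.5, -0.2]
gripper_width: 0.503
finger_force: 0.0
```

Call:
drive_tool(plan=[15.5, -4, 0, 0, 0.5, 15.5, -4, 0, 0, 0.5, 15.5, -4, 0, 0, 0.5, 12, -3, 0, 0, 0.5, 3.9, -1, 0, 0, 0.5])

```text
t: 15.42
tool_pos: [0.5409, -0.141, 0.0177]
ee_rot: [0.4, 3.11, -0.002]
ft_force: [1.3, -0.3, -0.0]
gripper_width: 0.5
finger_force: 0.0
```

Call:
drive_tool(plan=[2.9, -0.8, 0, 0, 0.5, 2.9, -0.8, 0, 0, 0.5, 2, -0.5, 0, 0, 0.5, 2, -0.5, 0, 0, 0.5, 0, 0, 0, 0, 0.5])

```text
t: 15.83
tool_pos: [0.5458, -0.1418, 0.0153]
ee_rot: [-0.4, -3.115, -0.0]
ft_force: [0.0, -0.1, -0.0]
gripper_width: 0.498
finger_force: 0.0
```

```bash
python3 - <<'E'
from h import *
s=arm.state();print(s["tool_pos"],j(s["tool_pos"]),s["ft_force"])
E
```

```text
[ 0.54583704 -0.14181067  0.01528462] [[-3.90856379 43.71571866]] [ 0.00301245 -0.10602022 -0.02071369]
```

Call:
drive_tool(plan=[1, -0.3, 0, 0, 0.5, 1, -0.3, 0, 0, 0.5, 1, -0.3, 0, 0, 0.5, 0, 0, 0, 0, 0.5])

```text
t: 16.17
tool_pos: [0.5461, -0.1419, 0.0148]
ee_rot: [-0.399, -3.11, -0.001]
ft_force: [-6.6, 1.8, 5.6]
gripper_width: 0.501
finger_force: 3.4
```

Call:
drive_tool(plan=[1, -0.3, 0, 0, 0.5, 1, -0.3, 0, 0, 0.5, 1, -0.3, 0, 0, 0.5, 0, 0, 0, 0, 0.5])

```text
t: 16.5
tool_pos: [0.546, -0.1418, 0.0143]
ee_rot: [-0.398, -3.104, -0.002]
ft_force: [-11.8, 2.8, 11.0]
gripper_width: 0.497
finger_force: 6.2
```

The tap met a firm stop at once, so the stack is tight against the far rail. I'll back off and take a last look.

Call:
drive_tool(plan=[-10, 2.5, 0, 0, 0.5, -20, 5, 0, 0, 0.5, -20, 5, 20, 0, 0.5, -15, 4, 35, 0, 0.5, 0, 0, 30, 0, 0.5])

```text
t: 16.92
tool_pos: [0.4825, -0.1254, 0.0997]
ee_rot: [-0.399, -3.11, -0.003]
ft_force: [1.6, 0.4, 0.1]
gripper_width: 0.498
finger_force: 0.0
```

Call:
drive_tool(plan=[0, 0, 0, 0, 0.5, 0, 0, 0, 0, 0.5, 0, 0, 0, 0, 0.5])

```text
t: 17.17
tool_pos: [0.4876, -0.1274, 0.1004]
ee_rot: [0.399, 3.115, -0.0]
ft_force: [-0.3, -0.4, 0.3]
gripper_width: 0.498
finger_force: 0.0
```

```bash
python3 - <<'E'
from h import *
p,d=arm.capture("scene");q,_=arm.capture("top")
f=lambda x:cv2.resize(x,(400,400),interpolation=cv2.INTER_CUBIC)
cv2.imwrite("pics/s6.png",np.hstack([f(q[140:255,335:440]),f(p[225:330,260:350])])[...,::-1]);print(arm.state()["tool_pos"])
E
```

```text
[ 0.48650922 -0.12694402  0.09908353]
```

View pics/s6.png

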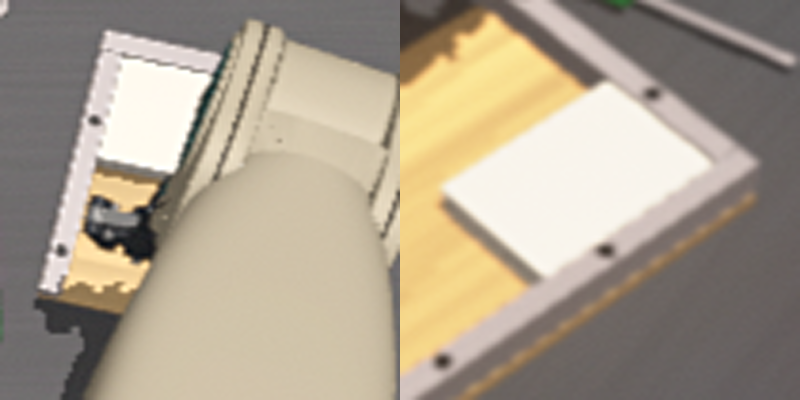

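The stack sits flat and square in the corner at (715,165) in the right crop, and the gripper is clear of it.

```bash
python3 -c "
from cell import arm
print(arm.job_done())"
```

```text
the job is handed in; nothing more can be done
None
```

The three white blanks now lie flat and, by the last camera views and firm stops on both final taps, flush with each other and with both rails; the job was handed in at about 17 s with the gripper clear.

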